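# Feed a glaze test tile into the colour reader and hold it up on the cam lift

## Task

Feed the cream test tile into the colour reader: swing the blue-handled feed lever all the way to its stop so that it pushes the tile on to the lifting pad, and let the lever return to rest. Then swing the red-handled cam lever up until it stands straight up and the pad is at its highest, and finish while still holding it there, as it springs back if let go. Do not touch the tile itself, and leave the tubs, tape and spare tile where they are.

Things in the scene. Friction and masses are not known exactly. Their poses are not given: they have to be found in the camera images.
- station: tile reading station fixed to the bench. Origin: on the bench top, amid its plywood plinth with grey base plate (x -85 to 105, y +-120 mm, plate top 88 mm up). x points away from the robot (yawed 0.1 to 0.45 rad), y along the tile lane from feed end to lifting pad, z up; 'station' coordinates below mean this frame. Lane: metal deck 145 mm above the bench between low rails, along y at x = 0.
- reader (a point): centre of the round window of the grey colour-reader head behind the pad, 199 mm above the bench; the head spans station x 58 to 102, y 22 to 78 mm, its top 234 mm above the bench
- feed_lever (a joint): rad. Dark flat arm 177 mm above the bench, swings level about an upright axis at station x 70, y -52 mm. 0 = rest, arm 0.45 rad to the -y side of station -x; grows as the handle swings to +y (clockwise from above); hard stop at 0.90. A pin drives a block 68 mm along the lane, which pushes the tile on to the pad. A spring returns it when let go (2 N at the handle at rest, 5 N at the stop).
- feed_grip (a point): middle of the feed lever's upright blue round handle: 20 mm in diameter, free from 194 to 258 mm above the bench; this point is 232 mm above the bench and 140 mm from the lever's axis. Its orientation turns with the lever.
- cam_lever (a joint): rad. Turns in the station's y-z plane about an axis along x at y 50, z 104 mm. 0 = rest: arm leans 1.20 rad from upright to +y, pad down. Grows as the handle swings up and over to -y. At 1.20 the arm stands straight up and the pad is highest (20 mm above rest); beyond, the pad sinks again; end stop 1.75. A spring pulls it back to 0 when let go (about 4 N at the handle when upright).
- cam_grip (a point): middle of the cam lever's red round handle bar: 18 mm in diameter, sticking out 62 mm to station -x (x -122 to -60 mm; this point x = -92) from the end of the dark arm, 120 mm from the lever's axis. At rest 148 mm above the bench and 112 mm to +y of the axis; upright 224 mm above the bench. Its orientation turns with the lever.
- pad_top (a point): centre of the top of the black lifting pad, 45x48 mm, level with the deck (144.5 mm above the bench) when down, at station x = 0, y = 50 mm; it rises straight up.
- tile_center (a point): centre, half-way up, of the cream L-shaped test tile waiting in the lane before the pad: foot 44x46 mm, 6 thick; upright plate 7 mm thick on the side away from the robot, 62 mm high, 55 g. The lane's end fence stops it on the pad.
- teal_tub: blue-teal lidded tub, 69 mm wide, 57 high, loose bystander; origin at the centre of its underside
- ochre_tub: ochre lidded tub, 67 mm wide, 62 high, loose bystander; origin at the centre of its underside
- tape: roll of tape lying flat, 100 mm wide, 24 high, loose bystander; origin at the centre of its underside
- spare_tile: blue L-shaped test tile, 44x46 mm, 62 high, standing on the bench, loose bystander; origin at the centre of its underside
- tile: the same cream tile; origin at the centre of its underside, its x axis from the upright plate towards the open foot
Things that resemble listed ones, but are neither listed nor needed, are in the scene too. Leave any orange look-alike of the tile alone.

How it is judged:
By the outcome, as a careful person would: the job done as asked, in the order asked, and still so for the second after the job is handed in, while the arm keeps its last pose, push and grip.
It also fails if it takes over 56 s, if anything falls off the work surface, if the arm or the gripper's body presses on something with over 40 N, if the wrist force passes 120 N, or if a joint passes its speed limit or range.

## Robot

A 6-joint arm with a two-finger parallel gripper is mounted at the origin on a cart in front of the work surface, level with it; the furniture and walls round the work are solid. World frame = base frame: x ahead of the robot, y to its left, z up, the work surface at z = 0. Lengths are in mm, angles in rad, forces in N, time in s.
With the tool pointing down it reaches from about 400 to 825 mm from the base axis. Payload 7 kg.
Tool frame: the origin (TCP) lies at the very end of the fingers, on their centre line; the grasp point (between the pads) lies 19 mm behind it; z points along the fingers, y is the direction in which the jaws open and shut (so a half turn about z gives the same grasp; the last joint's range is limited). The gripper opens to 88 mm and grips with 3 to 60 N. Pads are 19 mm wide; open, the fingers measure 130 mm over their backs; the gripper's body (78 mm by 193 mm) begins 47 mm behind the grasp point.
Start: joints at [-1.029, 0.359, 0.012, 0, -1.224, -0.288], TCP at [169.456, -653.36, 226.561] pointing down, gripper open.
Joint ranges: [-3.07, 3.07], [-1.43, 2.12], [-1.02, 1.25], [-3.03, 1.67], [-3.05, -0], [-3.03, 3.03]. Speed limits (rad/s): [2.39, 2.39, 3.01, 3.14, 3.14, 3.14].

## Interface

Orientations are given as a unit quaternion [x, y, z, w].
In Python, from plant import bot gives the robot as it stands. Calls block until the motion is done:
- bot.move_ptp(position, orientation): joint-space move of the TCP to a pose.
- bot.line_to(position, velocity=150, ori=None): straight line of the TCP; ori=None keeps the orientation; velocity is the mean speed in mm/s.
- bot.move_joints(angles): joint-space move.
- bot.move_gripper(opening, force=None): finger opening in mm; force is the grip in N (None keeps the last); returns when the fingers have stopped.
- bot.pause(seconds).
- bot.solve_ik(position, orientation): joint angles nearest the present ones, or None.
- bot.read_state(): the state.
- bot.camera(name): name is "side" or "top"; returns the picture (400x640x3 uint8, red, green, blue); there is no depth.
- bot.get_calibration(name): a dict with "fx", "fy", "cx", "cy" (pixels), "view" (4x4, takes a point from world to camera coordinates). Camera axes: x right, y up, looking along -z (the intrinsics and any distortion apply to the point x, -y, -z); pixel columns grow to the right and rows downward; lengths in mm; the calibration is good to about 2 mm. A picture is of the moment at which its call begins. get_calibration takes no time and is no camera call.
A pose or a line that the arm cannot do raises bot.Unreachable and nothing moves.
- bot.close_job(): hands the job in, once; it reports no verdict.
The state is a dict: "t": time; "joint_pos": joint angles; "qvel": joint speeds; "tau": joint torques, N m; "tcp_pos": TCP position; "eef_rot": TCP orientation; "contact_force": force on the tool from outside, world axes, zero at the start; "moment": the same for the moment, N m; "width": finger opening in mm.
Only numpy, scipy, OpenCV 4.12 (cv2) and the standard library are available. Lean on these libraries where they do the work, as an engineer would, in place of code of your own. Each camera call takes 0.05 s, during which the arm holds its last target.

## Working session

There is one attempt and no reset: what is moved stays moved. The work goes in short steps, each a Python script; the robot and the scene stay as the last script left them, time stands still between calls to the robot, and variables do not carry over. Pictures are saved under pics/ and viewed, and the job is handed in when it is done.

```bash
ls; mkdir -p pics
python3 - <<'E'
from plant import bot
import cv2
for n in ("side","top"):
    cv2.imwrite(f"pics/{n}0.png",bot.camera(n)[:,:,::-1]); print(n,bot.get_calibration(n))
s=bot.read_state();print(s)
E
```

```text
pics
side {'fx': 495.9522994324939, 'fy': 495.9522994324939, 'cx': 319.56968197623195, 'cy': 198.2351255540077, 'view': array([[-9.91364947e-01, -1.28793560e-01, -2.46527854e-02,
         4.88339291e+02],
       [ 4.38033403e-02, -5.02452463e-01,  8.63494522e-01,
        -1.63383943e+02],
       [-1.23599386e-01,  8.54958327e-01,  5.03755348e-01,
        -1.74281189e+03],
       [ 0.00000000e+00,  0.00000000e+00,  0.00000000e+00,
         1.00000000e+00]])}
top {'fx': 471.20815243954223, 'fy': 471.20815243954223, 'cx': 319.7589708176826, 'cy': 192.32651402865739, 'view': array([[ 8.43012761e-03, -9.99896489e-01,  1.16595036e-02,
        -4.36785311e+01],
       [ 9.82379789e-01,  1.04583646e-02,  1.86602715e-01,
        -5.08245976e+02],
       [-1.86705339e-01,  9.88097600e-03,  9.82366267e-01,
        -1.35734905e+03],
       [ 0.00000000e+00,  0.00000000e+00,  0.00000000e+00,
         1.00000000e+00]])}
{'t': 0.1, 'joint_pos': array([-1.02889924e+00,  3.59360042e-01,  1.11544178e-02, -2.91537135e-04,
       -1.22406275e+00, -2.88089490e-01]), 'qvel': array([-0.00062704, -0.00185924,  0.00357432,  0.00123975,  0.0003288 ,
        0.00062846]), 'tau': array([-1.72790085e-03, -5.84164488e+01,  2.93750203e+01,  7.01548666e+00,
        1.02288093e-02, -6.65445964e-05]), 'tcp_pos': array([ 169.34717555, -652.97812503,  225.69217221]), 'eef_rot': array([-1.26514178e-01,  9.91964517e-01,  7.28808365e-04, -1.71329259e-04]), 'contact_force': array([-0.47023873,  0.8088308 ,  0.34979562]), 'moment': array([-0.02945851,  0.02774667,  0.00426471]), 'width': 87.68446998994813}
```

View pics/side0.png

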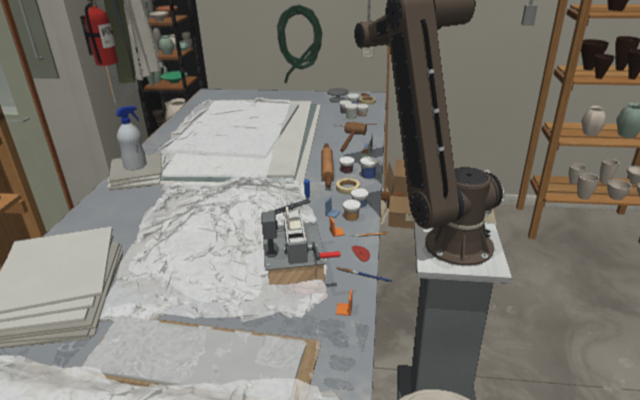

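View pics/top0.png

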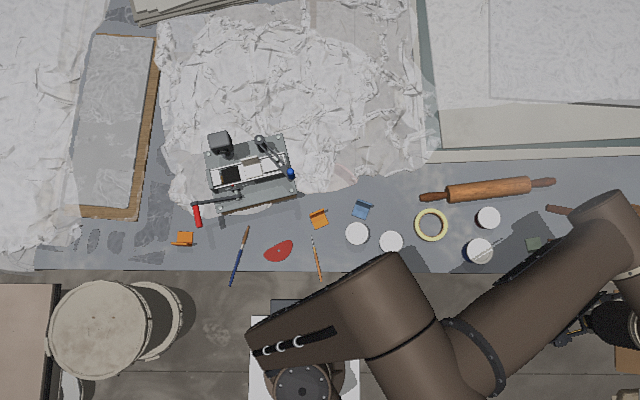

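Run:
```python
import cv2
a=cv2.imread("pics/top0.png")[110:270,160:320]
cv2.imwrite("pics/topc.png",cv2.resize(a,(800,800),interpolation=cv2.INTER_CUBIC)[:600+0])
a=cv2.imread("pics/side0.png")[170:320,240:400]
cv2.imwrite("pics/sidec.png",cv2.resize(a,(640,600),interpolation=cv2.INTER_CUBIC))
```

```text
(no output)
```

View pics/topc.png

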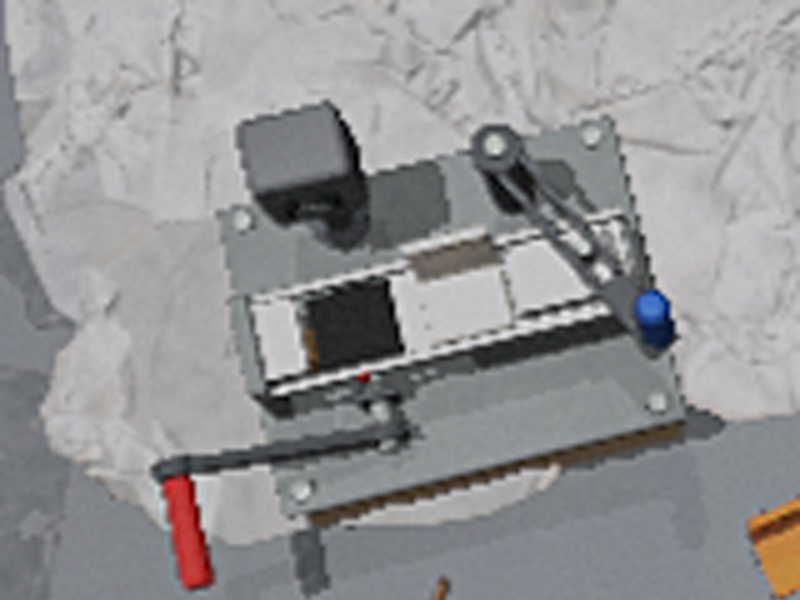

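View pics/sidec.png

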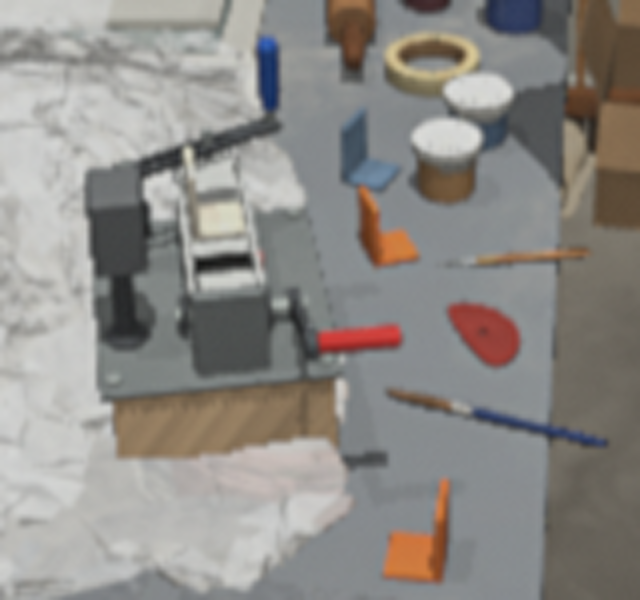

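```bash
cat > h.py <<'E'
from plant import bot
import numpy as np, cv2
from scipy.optimize import least_squares
from scipy.spatial.transform import Rotation as R
def proj(n,P):
    c=bot.get_calibration(n); P=np.atleast_2d(P); q=P@c["view"][:3,:3].T+c["view"][:3,3]
    return np.c_[c["cx"]+c["fx"]*q[:,0]/-q[:,2], c["cy"]-c["fy"]*q[:,1]/-q[:,2]]
def S2W(p,P):
    P=np.atleast_2d(P).astype(float);c,s=np.cos(p[2]),np.sin(p[2])
    return np.c_[p[0]+c*P[:,0]-s*P[:,1],p[1]+s*P[:,0]+c*P[:,1],P[:,2]]
E
python3 - <<'E'
from h import *
top=[((70,-52,182),(495,145)),((-56.1,-112.9,258),(652,303)),((-122,162,148),(197,578)),((-64,162,148),(179,483)),
((0,50,144.5),(355,322)),((-85,120,88),(292,515)),((105,-120,88),(612,118)),((-85,-120,88),(688,418)),((102,78,234),(240,122)),((58,22,234),(355,175)),((102,22,234),(328,102)),((58,78,234),(255,192))]
side=[((-56.1,-112.9,258),(268,40)),((-122,162,148),(399,336)),((-85,120,88),(338,378)),((105,120,88),(105,395)),((0,50,144.5),(225,263))]
def res(p):
    a=proj("top",S2W(p,[t[0] for t in top]))-[(160+(u+.5)/5-.5,110+(v+.5)/5-.5) for _,(u,v) in top]
    b=proj("side",S2W(p,[t[0] for t in side]))-[(240+(u+.5)/4-.5,170+(v+.5)/4-.5) for _,(u,v) in side]
    return np.r_[a,b].ravel()
f=least_squares(res,[550,100,.2],loss="soft_l1",x_scale=[100,100,.1]);p=f.x;print(p);print(np.round(res(p).reshape(-1,2),1))
np.save("p.npy",p)
print(S2W(p,[(-56.1,-112.9,232),(-92,162,148),(-92,50,224),(0,0,145)]))
E
```

```text
[5.50099155e+02 1.62891810e+02 2.53677645e-01]
[[ 0.6  0.3]
 [ 0.   0.5]
 [ 0.3  1.4]
 [-0.2 -0.1]
 [-0.1  0.7]
 [-1.8  0.4]
 [ 0.7 -1.2]
 [ 0.5 -0. ]
 [-1.5 -1. ]
 [-0.2 -0.9]
 [ 1.8 -1.8]
 [-1.1  0.7]
 [ 0.1 -0.2]
 [ 0.3 -0.1]
 [ 1.6 -1.9]
 [-1.8 -0.2]
 [-0.3  1.5]]
[[524.12859463  39.52589075 232.        ]
 [420.38709618 296.61832841 148.        ]
 [448.4952427  188.20277556 224.        ]
 [550.0991551  162.89180983 145.        ]]
```

```bash
cat >> h.py <<'E'
p=np.load("p.npy"); yaw=p[2]
def ori(phi):
    y=np.array([np.cos(phi),np.sin(phi),0]);z=np.array([0,0,-1.]);x=np.cross(y,z)
    return R.from_matrix(np.c_[x,y,z]).as_quat()
def feed(th,zg=232,flip=0):
    a=.45-th
    pos=S2W(p,(70-140*np.cos(a),-52-140*np.sin(a),zg-19))[0]
    return pos, ori(yaw+np.arctan2(np.cos(a),-np.sin(a))+flip*np.pi)
def cam(th,xg=-96,flip=0,dz=0):
    l=1.2-th
    return S2W(p,(xg,50+120*np.sin(l),104+120*np.cos(l)-19+dz))[0], ori(yaw+np.pi/2+flip*np.pi)
def st(m=""):
    s=bot.read_state();print(m,"t%.1f"%s["t"],np.round(s["tcp_pos"],1),"F",np.round(s["contact_force"],1),"w%.1f"%s["width"]);return s
def pic(n,name,box=None,k=1):
    a=bot.camera(n)[:,:,::-1]
    if box: a=a[box[1]:box[3],box[0]:box[2]]
    cv2.imwrite("pics/"+name,cv2.resize(a,None,fx=k,fy=k,interpolation=cv2.INTER_CUBIC))
E
python3 - <<'E'
from h import *
for f in (0,1):
    for nm,(a,b) in dict(f0=feed(0,330,f),f1=feed(0,232,f),f9=feed(.9,232,f),c0=cam(0,flip=f),c12=cam(1.2,flip=f),cu=cam(1.2,flip=f,dz=120)).items():
        q=bot.solve_ik(a,b);print(f,nm,None if q is None else np.round(q,2))
E
```

```text
0 f0 [ 0.45  0.06 -0.17  0.   -1.33 -1.32]
0 f1 [ 0.45  0.12 -0.34  0.   -1.11 -1.32]
0 f9 [ 0.69  0.11 -0.35  0.   -1.11 -2.46]
0 c0 [ 1.    0.18 -0.48  0.   -0.91 -2.32]
0 c12 [ 0.81  0.05 -0.43  0.   -1.08 -2.12]
0 cu [ 0.81 -0.02 -0.23  0.   -1.36 -2.12]
1 f0 [ 0.45  0.06 -0.17  0.   -1.33  1.83]
1 f1 [ 0.45  0.12 -0.34  0.   -1.11  1.83]
1 f9 [ 0.69  0.11 -0.35  0.   -1.11  0.69]
1 c0 [ 1.    0.18 -0.48  0.   -0.91  0.82]
1 c12 [ 0.81  0.05 -0.43  0.   -1.08  1.02]
1 cu [ 0.81 -0.02 -0.23  0.   -1.36  1.02]
```

Run:
```python
from h import *
bot.move_gripper(56,30)
bot.move_ptp(*feed(0,340)); st("above")
pic("top","a1.png",(160,80,360,230),4); pic("side","a1s.png",(220,120,400,270),4)
```

```text
above t3.6 [524.2  39.  320.8] F [ 0.2  0.3 -0.7] w55.9
```

View pics/a1.png

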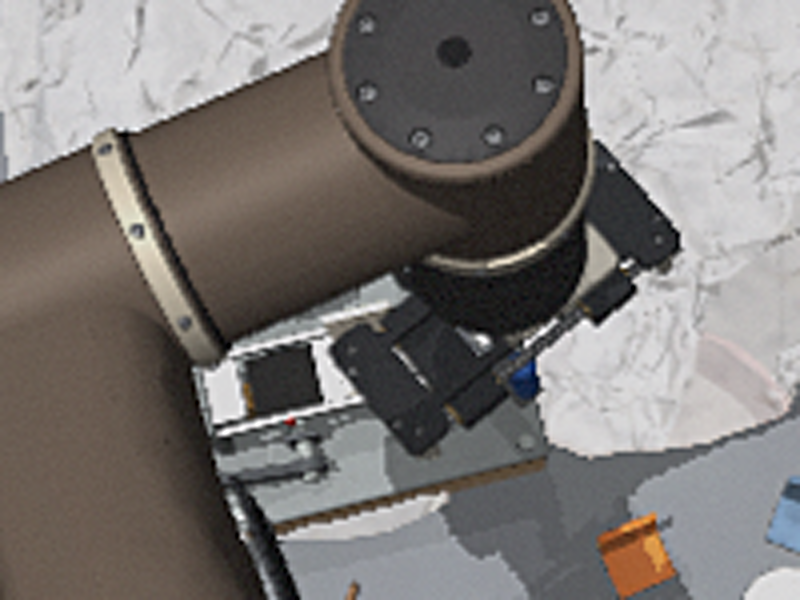

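View pics/a1s.png

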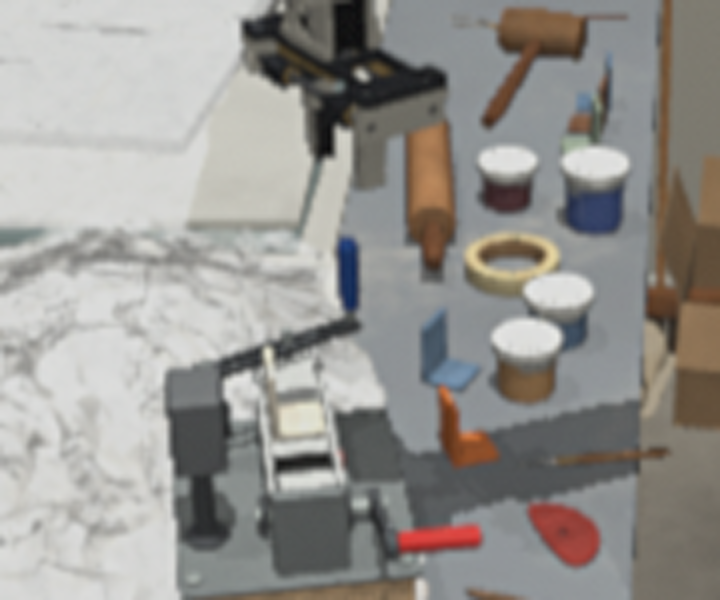

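Run:
```python
from h import *
P,o=feed(0); bot.line_to(P,120,o); st("down")
bot.move_gripper(10,25); st("grip")
pic("side","a2s.png",(220,120,400,270),4)
```

```text
down t4.8 [524.7  39.6 213.7] F [ 0.2 -0.4  0. ] w55.9
grip t5.5 [524.3  39.3 213.1] F [ 0.3 -1.4 -0.5] w19.7
```

View pics/a2s.png

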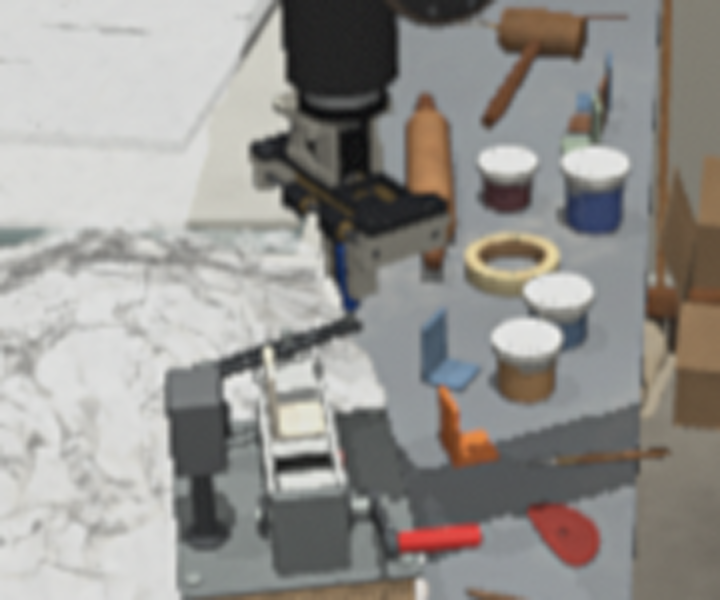

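Width 19.7 mm matches the 20 mm handle, so it is gripped. Now I swing it in steps and watch the force.

Run:
```python
from h import *
for th in np.r_[np.arange(.1,.86,.15),.88]:
    P,o=feed(th); bot.line_to(P,60,o); s=st("%.2f"%th)
    if np.linalg.norm(s["contact_force"])>35: break
pic("top","a3.png",(160,80,360,230),4); pic("side","a3s.png",(220,120,400,270),4)
```

```text
0.10 t5.9 [515.7  50.6 213.1] F [ 2.1 -2.8  0.9] w19.1
0.25 t6.4 [505.2  68.4 213.1] F [ 0.6 -3.   1.9] w19.4
0.40 t6.9 [497.4  87.9 213.1] F [-0.5 -3.3  2.8] w19.2
0.55 t7.4 [492.5 108.3 213. ] F [-0.7 -4.2  3.4] w19.4
0.70 t7.9 [490.7 129.2 213.1] F [-2.4 -3.2  4.4] w19.0
0.85 t8.4 [492.  150.2 213. ] F [-4.  -4.5  6.3] w19.4
0.88 t8.6 [492.6 154.3 213. ] F [-4.  -3.6  6.8] w19.4
```

View pics/a3s.png

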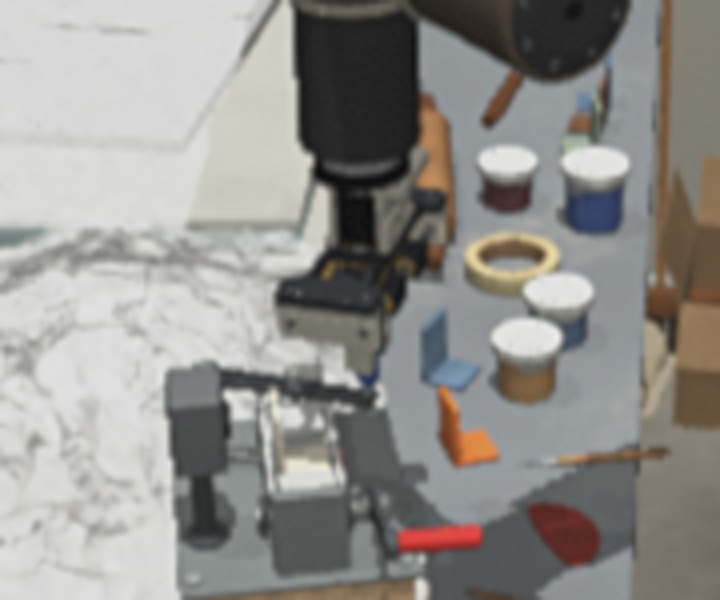

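Run:
```python
from h import *
for th in np.arange(.895,1.0,.015):
    P,o=feed(th); bot.line_to(P,30,o); bot.pause(.1); s=st("%.3f"%th)
    a=.45-th; t=S2W([0,0,yaw],(-np.sin(a),np.cos(a),0))[0]; f=-s["contact_force"]@t; print("tang",f)
    if f>18: break
pic("top","a4.png",(160,80,360,230),4); pic("side","a4s.png",(220,120,400,270),4)
```

```text
0.895 t9.1 [493.  156.2 213.1] F [-4.1 -3.7  5.3] w19.3
tang 4.4220185642463115
0.910 t9.4 [493.3 157.7 213. ] F [-3.5 -5.9  7. ] w19.2
tang 6.505030368507477
0.925 t9.8 [493.4 158.1 213. ] F [ -3.6 -12.6   7. ] w19.5
tang 13.082024428781157
0.940 t10.1 [493.6 158.5 212.9] F [ -3.3 -18.    8.5] w19.3
tang 18.246703518634146
```

View pics/a4s.png

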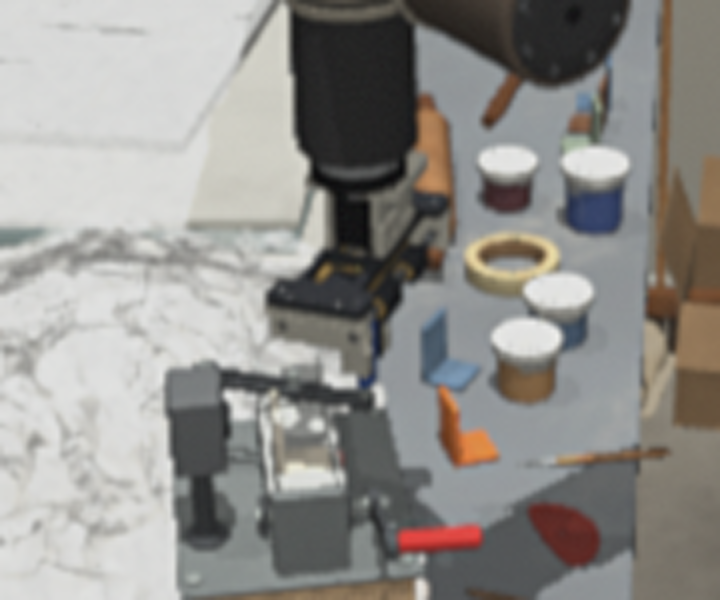

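The force rise at about 0.91 is the hard stop. Now I bring the lever back to rest and release it.

Run:
```python
from h import *
for th in [.88,.7,.55,.4,.25,.1,0.0]:
    P,o=feed(th); bot.line_to(P,70,o)
st("rest"); bot.move_gripper(56); bot.pause(.3); st("open")
P,o=feed(0,345); bot.line_to(P,150,o)
P,o=cam(0,dz=225); bot.move_ptp(P,o); st("above cam")
pic("top","a5.png",(160,80,360,230),4); pic("side","a5s.png",(220,120,400,270),4)
```

```text
rest t13.2 [524.4  39.5 213. ] F [ 1.  -4.4  1.9] w19.2
open t14.3 [524.2  39.5 213. ] F [-0.5 -0.4  0.1] w55.9
above cam t16.2 [416.7 295.  352.9] F [ 0.6 -0.5 -0.4] w55.8
```

View pics/a5s.png

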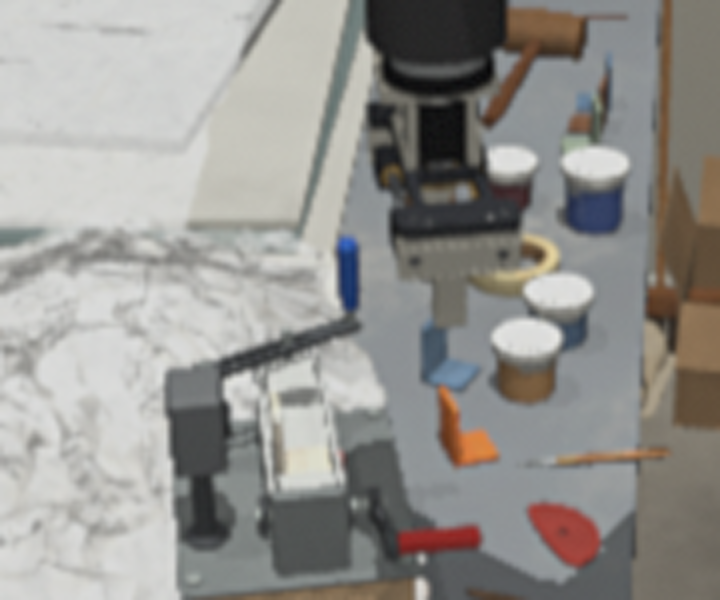

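View pics/a5.png

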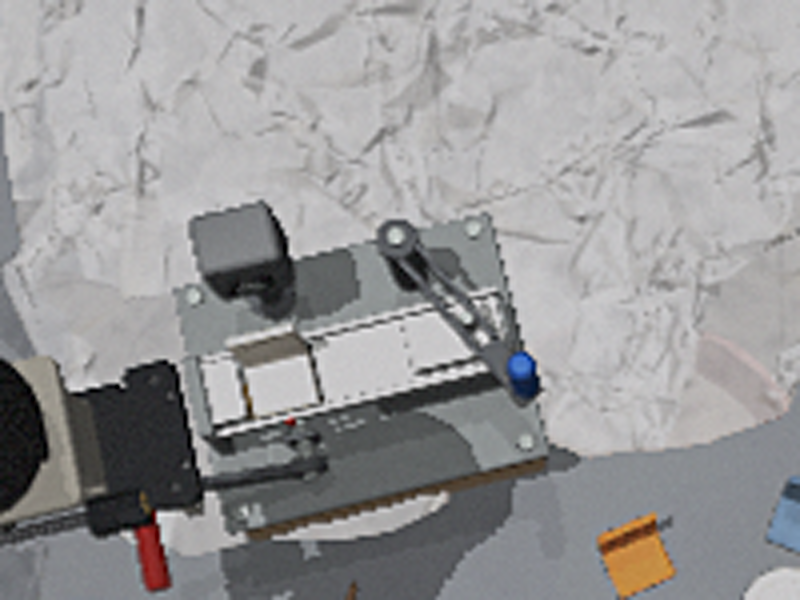

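The tile covers the pad and the feed lever is back at its rest position (blue handle at crop 521,370). Now the red bar.

Run:
```python
from h import *
P,o=cam(0); bot.line_to(P,130,o); st("down")
bot.move_gripper(8,40); st("grip")
pic("side","a6s.png",(220,120,400,270),4)
for th in [.1,.25]:
    P,o=cam(th); bot.line_to(P,50,o); st("%.2f"%th)
pic("side","a7s.png",(220,120,400,270),4)
```

```text
down t18.2 [416.8 295.8 129.1] F [0.3 0.2 0. ] w56.1
grip t18.9 [416.6 295.  128.4] F [ 3.1 -3.1 -0.1] w16.9
0.10 t19.4 [417.7 290.6 139.4] F [ 3.  -0.9 -6.9] w16.9
0.25 t19.9 [420.1 282.2 155.3] F [-2.5  4.5 -3.6] w17.0
```

View pics/a6s.png

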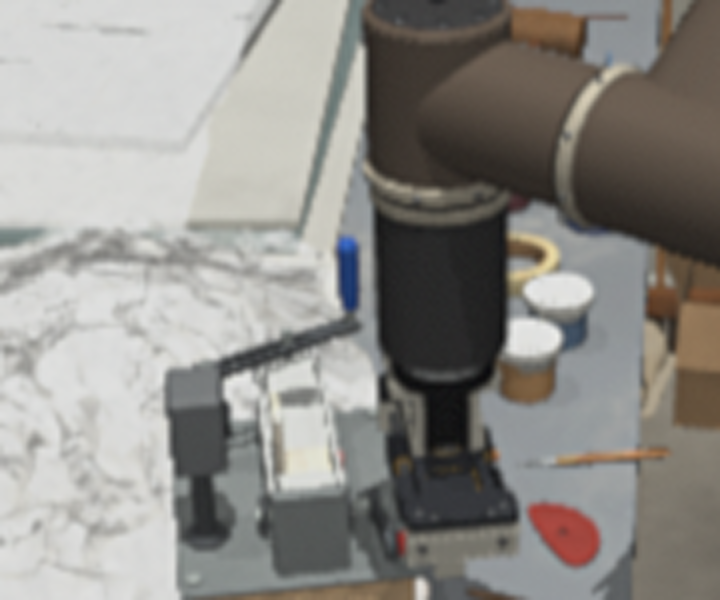

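View pics/a7s.png

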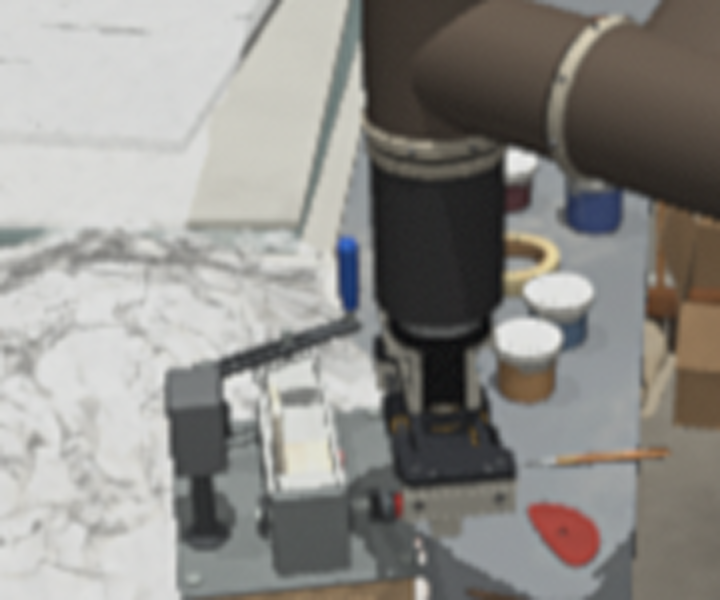

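The bar is held (width 17 mm) and is rising with the fingers. Continuing up.

Run:
```python
from h import *
for th in [.4,.55,.7,.85,1.0,1.1,1.2]:
    P,o=cam(th); bot.line_to(P,60,o); s=st("%.2f"%th)
    if np.linalg.norm(s["contact_force"])>35: break
bot.pause(.3); st()
pic("side","a8s.png",(220,120,400,270),4);pic("top","a8.png",(160,80,360,230),4)
```

```text
0.40 t20.4 [422.8 272.1 169.5] F [-7.7  7.9  1.2] w16.9
0.55 t20.9 [426.1 260.2 182.2] F [-12.   10.9   5.7] w17.0
0.70 t21.3 [429.8 246.7 193.3] F [-19.1  14.5  17.6] w17.2
0.85 t21.8 [434.7 230.3 201. ] F [-15.4  11.9  18.5] w16.9
1.00 t22.2 [439.4 212.5 205.4] F [-9.8  8.6 14.4] w16.8
1.10 t22.6 [442.5 200.7 206.8] F [-7.   6.9 11. ] w17.2
1.20 t22.9 [445.6 188.8 207.3] F [-6.6  7.2  9.2] w16.8
 t23.2 [445.6 188.9 207.3] F [-6.2  7.1  9.5] w16.7
```

View pics/a8s.png

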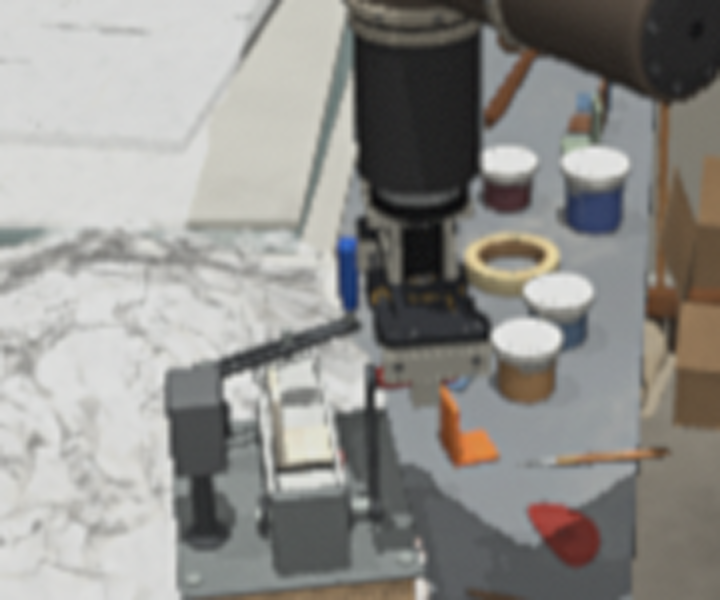

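View pics/a8.png

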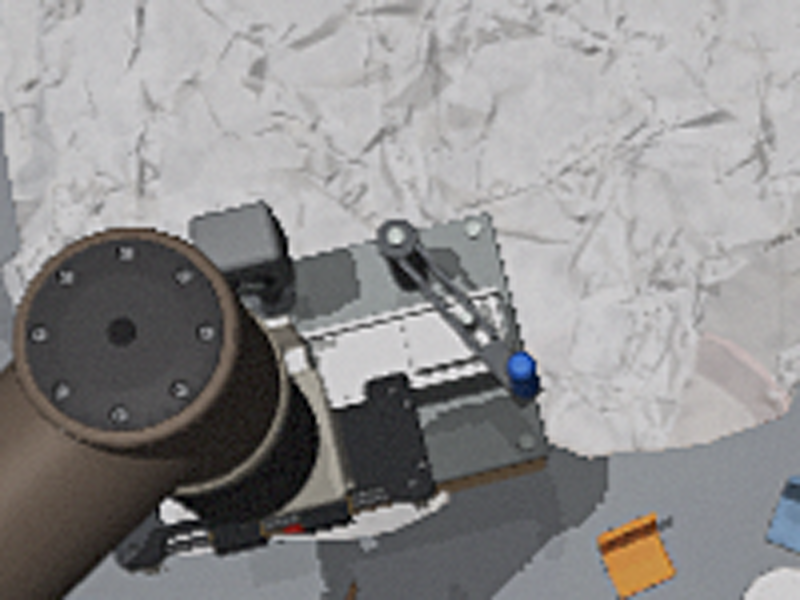

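Run:
```python
from h import *
s=bot.read_state()
c,sn=np.cos(yaw),np.sin(yaw); d=s["tcp_pos"]-[p[0],p[1],0]; print("station tcp",c*d[0]+sn*d[1],-sn*d[0]+c*d[1],d[2])
m=R.from_quat(s["eef_rot"]).as_matrix();print(np.round(m[:,2],4))
for th in (1.0,1.1,1.2,1.3,1.4):
    l=1.2-th
    pts=[(-60,50+r*np.sin(l),104+r*np.cos(l)) for r in (0,60,120)]+[(-122,50+120*np.sin(l),104+120*np.cos(l))]
    for n,b in (("side",(250,190)),("top",(200,160))): print(th,n,np.round((proj(n,S2W(p,pts))-b+.5)*8-.5).tolist())
pic("side","a9s.png",(250,190,350,265),8);pic("top","a9.png",(180,160,280,230),8)
```

```text
station tcp -94.62998206375254 51.46362959532614 207.2724315089196
[ 0.0033  0.0036 -1.    ]
1.0 side [[523.0, 449.0], [522.0, 343.0], [521.0, 232.0], [683.0, 217.0]]
1.0 top [[303.0, 306.0], [241.0, 284.0], [173.0, 260.0], [213.0, 444.0]]
1.1 side [[523.0, 449.0], [520.0, 333.0], [517.0, 211.0], [678.0, 197.0]]
1.1 top [[303.0, 306.0], [258.0, 280.0], [208.0, 251.0], [248.0, 434.0]]
1.2 side [[523.0, 449.0], [518.0, 323.0], [514.0, 193.0], [674.0, 179.0]]
1.2 top [[303.0, 306.0], [275.0, 276.0], [244.0, 242.0], [284.0, 425.0]]
1.3 side [[523.0, 449.0], [517.0, 316.0], [510.0, 178.0], [669.0, 165.0]]
1.3 top [[303.0, 306.0], [292.0, 272.0], [280.0, 233.0], [321.0, 417.0]]
1.4 side [[523.0, 449.0], [515.0, 309.0], [507.0, 166.0], [665.0, 153.0]]
1.4 top [[303.0, 306.0], [310.0, 268.0], [317.0, 226.0], [358.0, 409.0]]
```

View pics/a9s.png

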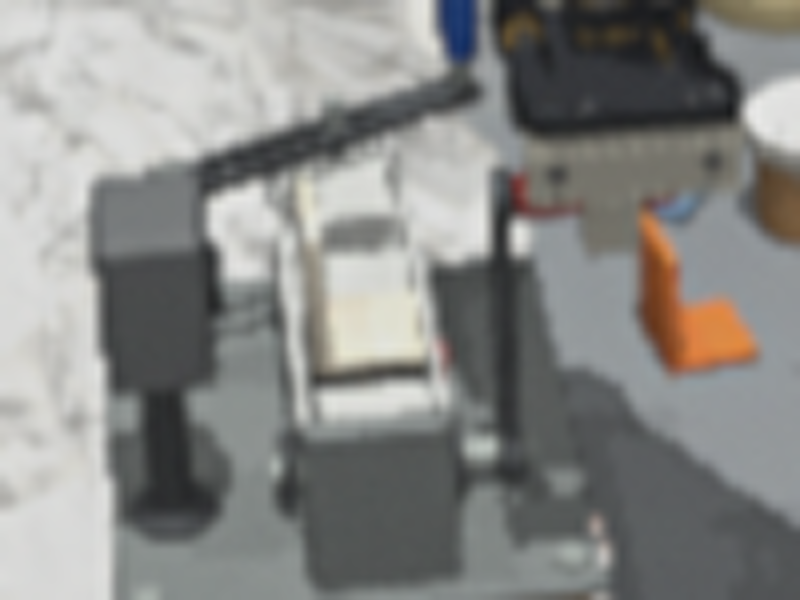

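View pics/a9.png

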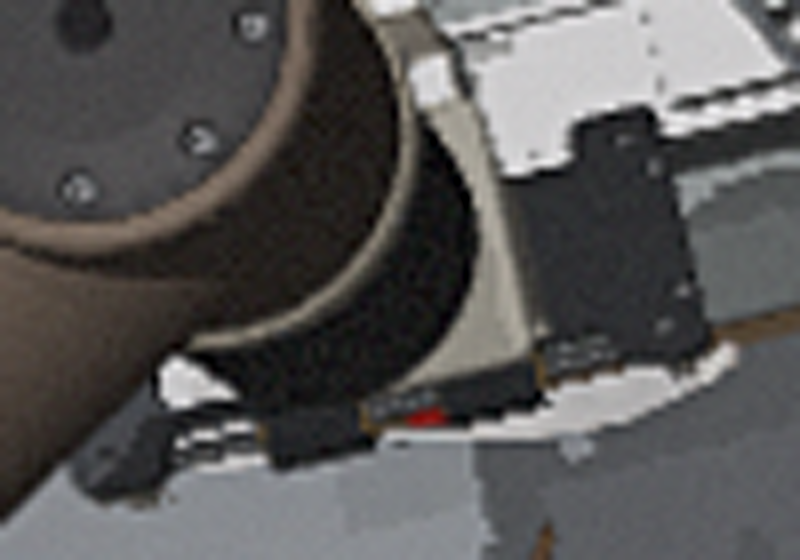

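Run:
```python
from h import *
P=S2W(p,(-95,48.0,207))[0]; bot.line_to(P,20,ori(yaw+np.pi/2)); bot.pause(.4)
s=st(); c,sn=np.cos(yaw),np.sin(yaw); d=s["tcp_pos"]-[p[0],p[1],0]; print("station tcp",c*d[0]+sn*d[1],-sn*d[0]+c*d[1],d[2])
pic("side","b1s.png",(250,190,350,265),8);pic("top","b1.png",(180,160,280,230),8)
```

```text
t24.1 [446.1 186.6 207.7] F [-3.3  6.1 -0.3] w17.2
station tcp -94.68294559883805 49.049563363287135 207.65790768522703
```

View pics/b1s.png

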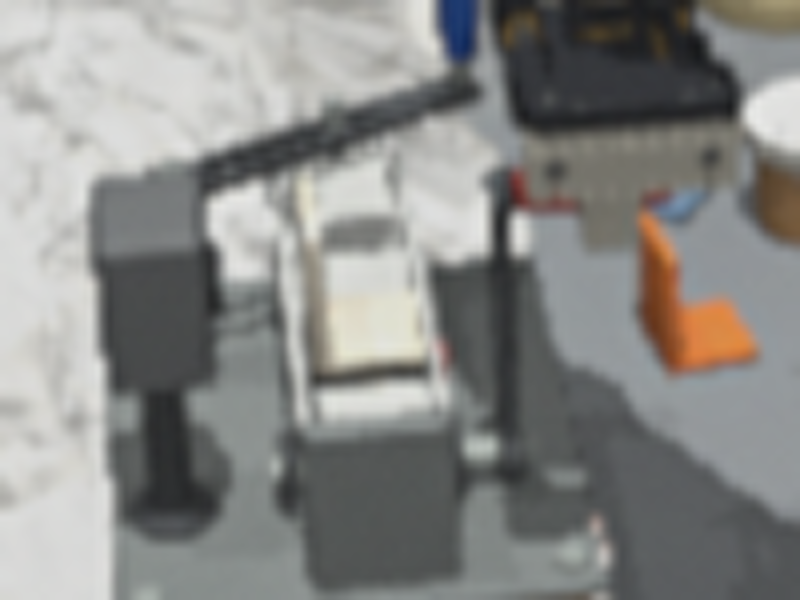

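View pics/b1.png

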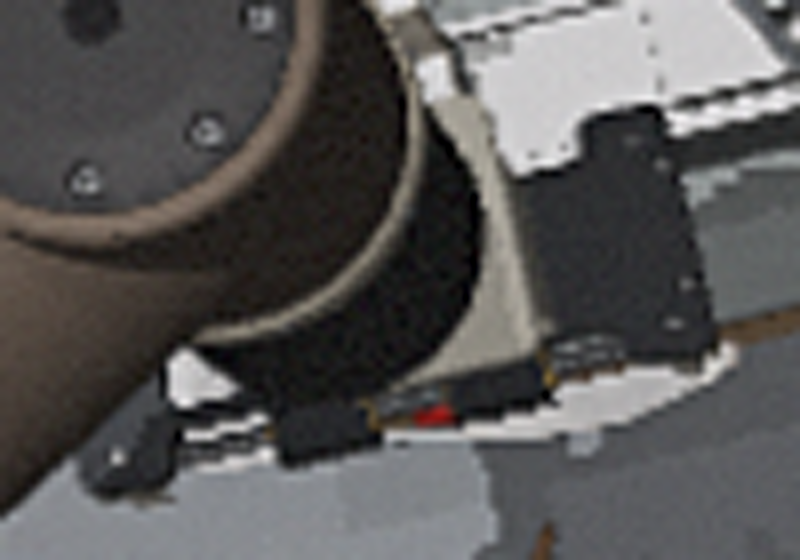

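Run:
```python
from h import *
pic("side","b2s.png",(220,120,400,270),4)
a=cv2.imread("pics/a5s.png");b=cv2.imread("pics/b2s.png")
t=a[440:485,272:342]
r=cv2.matchTemplate(b[380:500,250:370],t,cv2.TM_CCOEFF_NORMED);_,m,_,l=cv2.minMaxLoc(r);print(m,l[0]+250-272,l[1]+380-440)
print(proj("side",S2W(p,[(0,50,147),(0,50,167)])))
cv2.imwrite("pics/cmp.png",cv2.resize(np.hstack([a[340:500,240:360],b[340:500,240:360]]),None,fx=3,fy=3))
```

```text
0.826820969581604 -2 -25
[[295.51254002 236.22149205]
 [295.19728159 230.92370624]]
```

View pics/cmp.png

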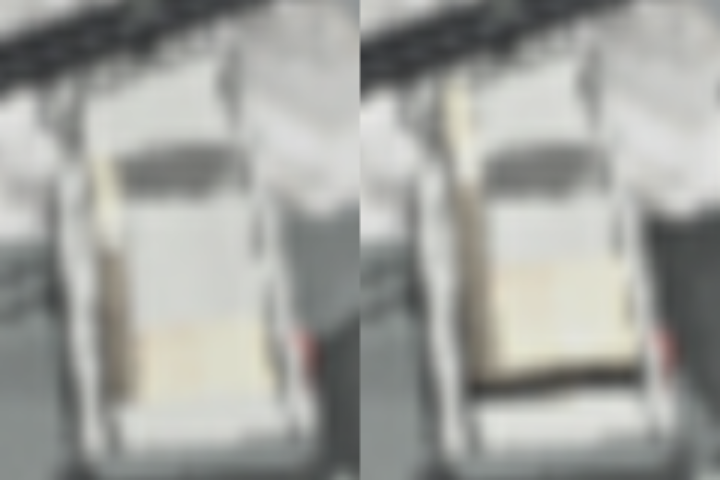

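The tile has risen by about 5–6 px, against the 5.3 px expected for 20 mm. The arm stands upright and the grip is firm, so I'm handing in.

Run:
```python
from h import *
st(); bot.close_job()
```

```text
t24.2 [446.1 186.7 207.7] F [-3.6  6.8  0.1] w17.0
the job is handed in; nothing more can be done
```

The cream tile is on the lifting pad, the pad is up, and I handed the job in at about 24 s with the gripper still holding the red cam lever upright.

- **Feed lever:** I gripped the blue handle and swung it to its hard stop. The force rose at about 0.90–0.91 rad, to 18 N. I then guided it back to rest and released it. The pictures show the tile on the pad and the lever back at rest.
- **Cam lever:** I gripped the red bar and swung it up. The last tool position puts it at about 1.21 rad, against a target of 1.20. Closing width was 17 mm on the 18 mm bar, and the tool was carrying about 7 N.
- **Pad height:** In the side picture the tile rose by 4.75 to 6.5 px, depending on which edge I measured. About 5.3 px is expected for 20 mm.
- **Bystanders:** I saw no sign that the tubs, tape, spare tile or orange look-alikes had moved, but I did not measure them. The gripper partly hid the spare tile in the last pictures.

**Disagreement on the angle:** before a final 2 mm correction, the top picture read about 1.13–1.19 rad, while the edge-on side picture read higher, up to about 1.3. After the correction the top picture read about 1.17–1.20, a little below the tool-position figure. I went by the tool position because the feed-lever stop had come within about 1 mm of where I predicted it.

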